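# Set and clamp a straightedge on two marking pins

### The job

A replacement appliance panel is to be marked out. Slide the straightedge flat along the board until its graduated long edge touches both red-capped pins at once, then take the extension bar from its rack and, holding it, push the toggle clamp's red handle with it over its dead point until the clamp snaps shut on the straightedge. Lay the bar back in both notches of its rack; work the clamp with the bar only, never with the hand, keep the straightedge touching both pins and leave everything else on the bench where it is.

Things in the scene. Friction and masses are not known exactly. Their poses are not given: they have to be found in the camera images.
- board: layout board fixed to the bench, 360 (x) x 320 (y) x 18 mm, plywood faced with a graphite-grey enamelled steel panel; it carries the clamp, and the two pins stand on it. Origin: centre of its underside; its top is 18 mm above the origin
- pin_a: steel marking pin fixed upright in the board, shaft 8 mm in diameter for the lowest 14 mm, then a red cap 14 mm across, 24 mm tall in all. Origin: on its axis at the board's top face. It stands near the board's -x end
- pin_b: the second marking pin, same as pin_a, near the board's +x end. The line through both pins is in general not parallel to the board's edges. Their shafts stand about 200 to 240 mm apart
- straightedge: loose aluminium straightedge lying flat on the board on the -y side of the pins, 300 (x) x 40 (y) x 6 mm, about 0.35 kg. The graduated +y edge is the one that must touch the pins (the pin caps overhang the 6 mm edge without touching it). Origin: centre of its underside; x along its length
- edge_grip (a point): centre of the top of the yellow grip block that stands on the straightedge: block 64 (x) x 16 (y) x 36 mm high, to be pinched across its 16 mm. In the straightedge's frame this point is x = -70, y = 0, z = 42 mm
- clamp: steel over-centre toggle clamp bolted to the board, base 44 x 80 mm, with its handle, arm and foot. Axes as the board's. Origin: on the board's top, straight below the pivot. Open, its arm stands up near the pivot; closed, the arm lies level towards -y and its sprung rubber foot (20 mm across) presses down at y = -85 mm, on a straightedge that touches the pins
- clamp_pivot (a point): pivot of the clamp's handle, 50 mm above the clamp's origin, turning about the clamp's x axis. The handle (red grip 18 mm in diameter, 46 to 140 mm out from the pivot) swings in the clamp's y-z plane: open it leans 45 degrees towards +y, upright is the dead point, closed it leans 35 degrees towards -y
- clamp_lever (a joint): handle angle of the clamp in rad: 0 = open, against its stop, 0.785 = upright (dead point), 1.396 = closed, against its stop. A built-in over-centre spring drives it back to open before the dead point and snaps it shut beyond it. Pushing it from open takes a level push of about 7 N at 80 mm above the pivot, falling to zero at the dead point
- clamp_tip (a point): free end of the clamp's red handle, 140 mm from the pivot on the handle's middle line
- bar: loose steel extension bar, square section 18 x 18 mm, 240 mm long along its x, 0.15 to 0.3 kg, black rubber sleeve 60 mm long in the middle. Origin: centre of its underside. It starts lying in the rack's two notches
- rack: wooden rack fixed to the bench left or right of the board; base 220 (x) x 80 (y) x 8 mm, with two notched blocks 20 mm thick at x = -85 and +85 mm, free room between. Notches 27 mm wide in y, flaring above 53 mm to about 60 mm at the tops (66 mm); their floor, where the bar lies, is 36 mm above the origin. Origin: centre of its underside
- parts_bin: open blue parts bin fixed to the bench on the other side of the board, 200 x 120 x 60 mm (bystander). Origin: underside centre
- bearing: steel ball-bearing ring, 42 mm across, 12 mm high, lying flat on a corner of the board (bystander). Origin: centre of its underside
- capacitor: upright aluminium capacitor can, 30 mm across, 50 mm high, on a corner of the board (bystander). Origin: centre of its underside
- pump_motor: small dark drain-pump motor on a white foot plate, about 100 x 60 x 62 mm (bystander). Origin: underside centre
- timer_module: white timer module with a black dial, 90 x 70 x 45 mm (bystander). Origin: underside centre
- screw_jar: amber jar of screws, 56 mm across, 75 mm high (bystander). Origin: underside centre
- screwdriver: screwdriver lying on the bench (bystander)
- wrench: wrench lying on the bench (bystander)
Things that resemble listed ones, but are neither listed nor needed, are in the scene too. Of the things that look like the bar, the larger one is meant.

How it is judged:
By the outcome, as a careful person would: the job done as asked, in the order asked, and still so for the second after the job is handed in, with the robot touching nothing.
It also fails if it takes over 66 s, if anything falls off the work surface, if the arm or the gripper's body presses on something with over 40 N, if the wrist force passes 120 N, or if a joint passes its speed limit or range.

### The arm

A 7-joint arm with a two-finger parallel gripper is mounted at the origin on the work surface. World frame = base frame: x ahead of the robot, y to its left, z up, the work surface at z = 0. Lengths are in m, angles in rad, forces in N, time in s.
With the tool pointing down it reaches from about 0.425 to 0.95 m from the base axis. Payload 4.7 kg.
Tool frame: the origin (TCP) lies on the centre line of the jaws, within the pads' length; the fingertips stand robot.nose_length ahead of it and the grasp point (between the pads) lies 8 mm behind it (robot.nose_length is the distance from the TCP to the fingertips, in m); z points along the fingers, x is the direction in which the jaws open and shut, and the axes are right-handed (so a half turn about z gives the same grasp; the last joint's range is limited). The gripper opens to 85 mm and grips with 20 to 120 N. Pads are 22 mm wide; open, the fingers measure 114 mm over their backs; the gripper's body (76 mm by 85 mm) begins 54 mm behind the grasp point. The pads swing forward as they close: fully open they stand 13 mm farther back than shut.
Start: joints at [-1.142, 0.469, -0.049, 1.532, 0.024, 1.141, -0.082], TCP at [0.298, 0.606, 0.242] pointing down, gripper open.
Joint ranges: [-2.59, 2.59], [-0.33, 1.99], [-1.39, 1.29], [0.1, 2.45], [-1.04, 4.18], [0.21, 1.99], [-2.66, 2.66]. Speed limits (rad/s): [2.57, 2.57, 3.14, 3.14, 3.14, 3.14, 3.14].

### API

Orientations are given as [roll, pitch, yaw] about the fixed x, y, z axes, in that order (R = Rz(yaw) Ry(pitch) Rx(roll)).
In Python, from plant import robot gives the robot as it stands. Calls block until the motion is done:
- robot.goto(position, orientation): joint-space move of the TCP to a pose.
- robot.move_straight(position, vel=0.15, attitude=None, contact_N=None): straight line of the TCP; attitude=None keeps the orientation; vel is the mean speed in m/s. With contact_N (N) it stops when the force on the tool has changed by that much, and returns True; else False.
- robot.move_joints(angles): joint-space move.
- robot.grip(opening, strength=None): opening from 0.0 (shut) to 1.0 (fully open); strength is the grip in N (None keeps the last); returns when the fingers have stopped.
- robot.sleep(seconds).
- robot.inverse_kinematics(position, orientation): joint angles nearest the present ones, or None.
- robot.sense(): the state.
- robot.grab_frame(name): name is "scene" or "top" or "wrist"; returns a dict with "image" (384x512x3 uint8, red, green, blue), "range_z" (384x512 float32, m along the optical axis (not along the pixel's ray), 0 where there is no reading), "fx", "fy", "cx", "cy" (pixels), "R" (3x3) and "t" (3): a world point X has camera coordinates R X + t. Camera axes: x right, y down, z forward; pixel columns grow to the right and rows downward; lengths in m; the calibration is good to about 2 mm. A picture is of the moment at which its call begins.
A pose or a line that the arm cannot do raises robot.IKError and nothing moves.
- robot.close_job(): hands the job in, once; it reports no verdict.
The state is a dict: "t": time; "joint_pos": joint angles; "joint_velocities": joint speeds; "effort": joint torques, N m; "tcp_pos": TCP position; "tcp_rot": TCP orientation; "wrist_force": force on the tool from outside, world axes, zero at the start; "torque": the same for the moment, N m; "opening": opening from 0.0 (shut) to 1.0 (fully open).
Only numpy, scipy, OpenCV 4.12 (cv2) and the standard library are available. Lean on these libraries where they do the work, as an engineer would, in place of code of your own. Each camera call takes 0.05 s, during which the arm holds its last target. There are 200 camera calls.

## Working session

There is one attempt and no reset: what is moved stays moved. The work goes in short steps, each a Python script; the robot and the scene stay as the last script left them, time stands still between calls to the robot, and variables do not carry over. Pictures are saved under pics/ and viewed, about 8 in all and at most 12, crops included, and the job is handed in when it is done.

```bash
ls; mkdir -p pics; cat > h.py <<'E'
import numpy as np, cv2
from plant import robot
def save(f,name,crop=None,s=1):
    im=f["image"]
    if crop: r0,r1,c0,c1=crop; im=im[r0:r1,c0:c1]
    im=cv2.resize(im,None,fx=s,fy=s,interpolation=cv2.INTER_CUBIC)
    cv2.imwrite("pics/"+name,cv2.cvtColor(im,cv2.COLOR_RGB2BGR))
def store(f,n): np.savez("pics/"+n,**f)
def load(n): return dict(np.load("pics/"+n+".npz"))
def world(f,u,v,z=None):
    """pixel -> world by depth, or on plane height z"""
    d=np.array([(u-f["cx"])/f["fx"],(v-f["cy"])/f["fy"],1.])
    R,t=f["R"],f["t"]; c=-R.T@t; r=R.T@d
    k=f["range_z"][int(round(v)),int(round(u))] if z is None else (z-c[2])/r[2]
    return c+k*r
def proj(f,X):
    p=f["R"]@np.asarray(X,float)+f["t"]; return np.array([f["fx"]*p[0]/p[2]+f["cx"],f["fy"]*p[1]/p[2]+f["cy"]])
E
python3 - <<'E'
from h import *
for n in("top","scene"):
    f=robot.grab_frame(n); store(f,n); save(f,n+".png",s=1.55)
    print(n,-f["R"].T@f["t"],f["R"].round(2).tolist(),f["fx"])
s=robot.sense();print(s["t"],s["tcp_rot"],robot.nose_length)
E
```

```text
pics
top [ 0.37847537 -0.03384528  1.36811649] [[0.02, -1.0, -0.0], [-0.99, -0.02, -0.11], [0.11, 0.01, -0.99]] 393.405952757708
scene [0.99209561 0.41448783 1.03334332] [[-0.69, 0.72, 0.01], [0.58, 0.56, -0.59], [-0.43, -0.4, -0.81]] 369.0358000314289
0.1 [3.14154333e+00 1.79533480e-03 1.11304961e+00] 0.011
```

View pics/top.png

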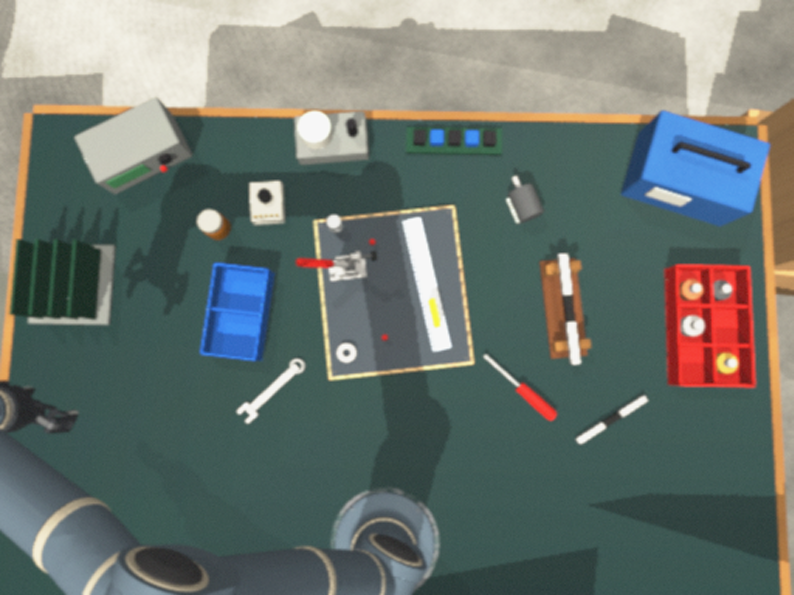

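View pics/scene.png

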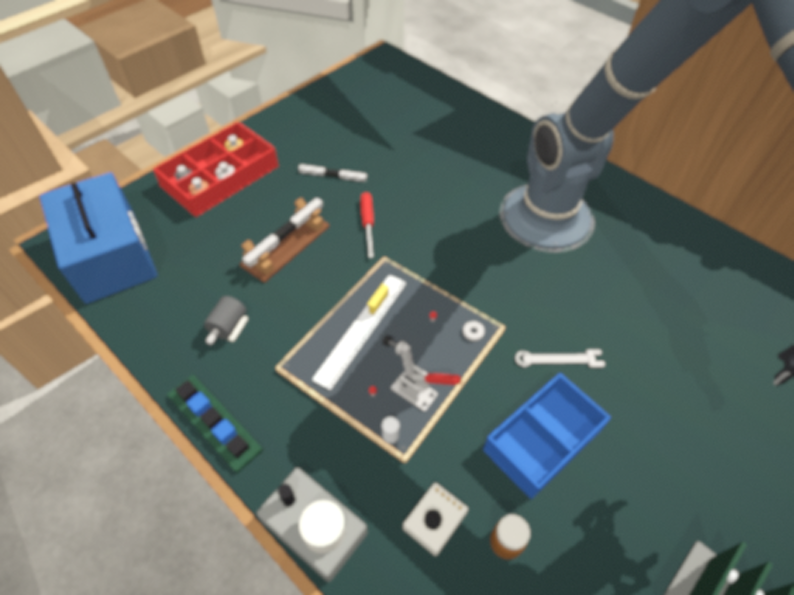

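The top view shows, in shown pixels: board centred (393,293), pins (384,337) and (372,241), straightedge with yellow grip (434,312), and the clamp handle leaning left (+y). The bar candidates are the one in the rack (567,308), about 110 px long, and a loose one (612,420), about 83 px. The larger is in the rack, which fits the description. Next I'll make an enlarged crop and rough measurements.

```bash
python3 - <<'E'
from h import *
f=load("top")
save(f,"crop1.png",(125,290,195,425),3.45)
k=1.55
for n,u,v,z in [("grip",434,312,.06),("pinA",384,337,.042),("pinB",372,241,.042),("bc1",314,220,.018),("bc2",330,379,.018),("bc3",473,363,.018),("bc4",455,206,.018),("bar1",563,256,.054),("bar2",576,362,.054),("d1",579,441,.018),("d2",647,399,.018),("tip",300,263,.167),("se1",411,218,.024),("se2",441,350,.024)]:
    p=world(f,u/k,v/k,z); q=world(f,u/k,v/k); print(n,p.round(3),q.round(3),np.hypot(p[0],p[1]).round(3))
E
```

```text
grip [ 0.498 -0.1    0.06 ] [ 0.498 -0.1    0.06 ] 0.508
pinA [0.443 0.008 0.042] [0.444 0.008 0.04 ] 0.444
pinB [0.655 0.038 0.042] [0.655 0.038 0.045] 0.656
bc1 [0.706 0.172 0.018] [0.708 0.173 0.012] 0.727
bc2 [0.35  0.125 0.018] [ 0.35   0.127 -0.002] 0.372
bc3 [ 0.391 -0.189  0.018] [ 0.391 -0.189  0.014] 0.434
bc4 [ 0.744 -0.147  0.018] [ 0.748 -0.148  0.005] 0.758
bar1 [ 0.626 -0.38   0.054] [ 0.626 -0.38   0.056] 0.733
bar2 [ 0.397 -0.405  0.054] [ 0.397 -0.404  0.056] 0.567
d1 [ 0.227 -0.419  0.018] [ 0.226 -0.421  0.012] 0.476
d2 [ 0.319 -0.569  0.018] [ 0.319 -0.57   0.013] 0.652
tip [0.582 0.174 0.167] [0.581 0.173 0.174] 0.608
se1 [ 0.713 -0.047  0.024] [ 0.713 -0.047  0.024] 0.715
se2 [ 0.418 -0.118  0.024] [ 0.418 -0.118  0.018] 0.434
```

View pics/crop1.png

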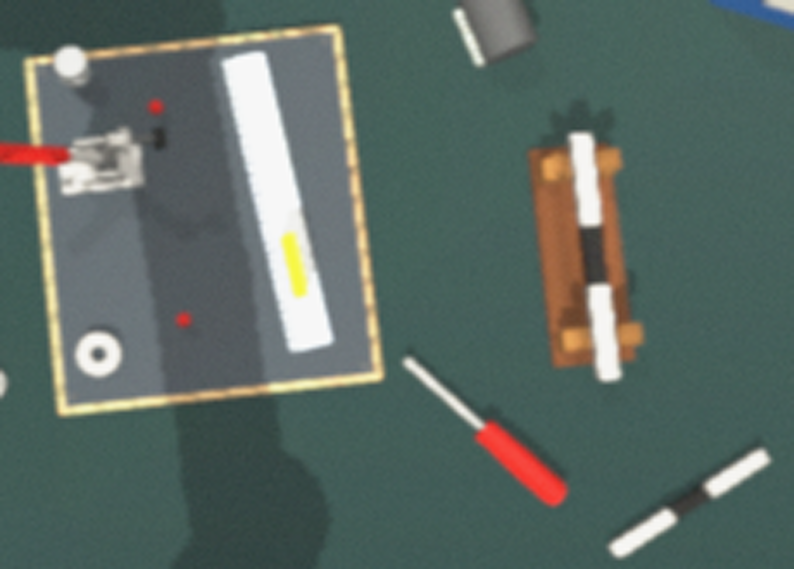

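The enlarged crop confirms it: the rack bar (594,255) measures about 230 mm and lies in the notches, while the loose one (690,503) is about 176 mm and a decoy. Now a closer wrist look above the board.

```bash
python3 - <<'E'
from h import *
pi=np.pi
for yaw in (np.radians(98),np.radians(-82)):
    for p in ([.52,-.03,.33],[.50,-.1,.045],[.5,.2,.14],[.51,-.39,.037]):
        q=robot.inverse_kinematics(p,[pi,0,yaw]); print(yaw,p,None if q is None else np.round(q,2))
robot.goto([.50,-.03,.36],[pi,0,np.radians(98)])
f=robot.grab_frame("wrist");store(f,"w1");save(f,"w1.png",s=1.55)
print(-f["R"].T@f["t"],f["R"].round(2).tolist(),f["fx"],robot.sense()["t"],robot.sense()["tcp_pos"])
E
```

```text
1.710422666954443 [0.52, -0.03, 0.33] [-0.37  0.14  0.39  1.79 -0.06  1.22  1.75]
1.710422666954443 [0.5, -0.1, 0.045] [-0.06  0.48  0.22  2.1  -0.19  0.58  2.  ]
1.710422666954443 [0.5, 0.2, 0.14] [-0.45  0.36 -0.01  1.96  0.01  0.81  1.24]
1.710422666954443 [0.51, -0.39, 0.037] [ 0.29  0.68  0.43  1.8  -0.39  0.75  2.63]
-1.4311699866353502 [0.52, -0.03, 0.33] [-0.66  0.16  0.74  1.81 -0.11  1.22 -1.32]
-1.4311699866353502 [0.5, -0.1, 0.045] [-0.35  0.54  0.6   2.12 -0.52  0.63 -0.82]
-1.4311699866353502 [0.5, 0.2, 0.14] [-0.89  0.4   0.55  1.99 -0.28  0.83 -1.61]
-1.4311699866353502 [0.51, -0.39, 0.037] [ 0.01  0.83  0.87  1.81 -0.8   0.9  -0.17]
[ 0.43556536 -0.0382906   0.4911784 ] [[-0.14, 0.99, 0.0], [0.96, 0.14, 0.26], [0.26, 0.04, -0.97]] 318.89864847482994 2.5583 [ 0.50017502 -0.02905421  0.35979061]
```

View pics/w1.png

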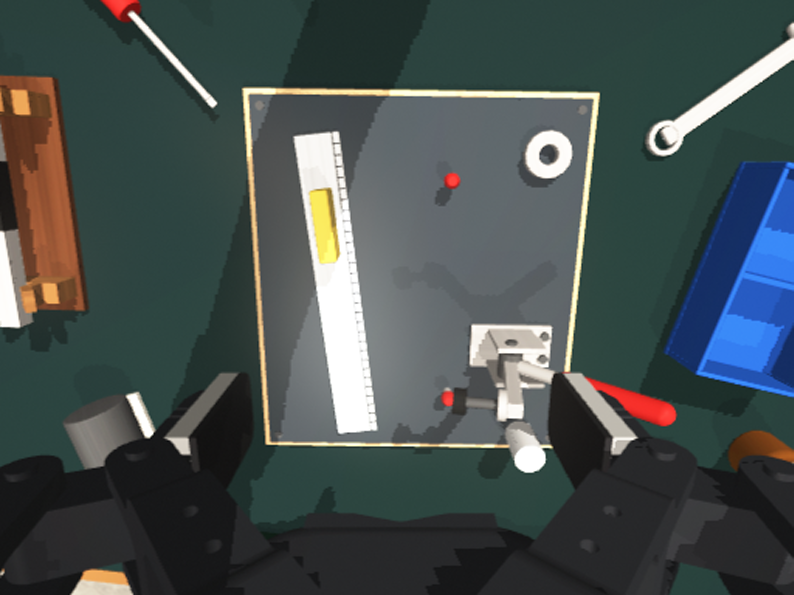

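The wrist view shows the straightedge (corners about (295,136), (338,132), (376,430), (340,433)), its yellow grip (324,225), pin A (452,180), pin B (448,398) partly beside the clamp foot, the pivot near (512,350) and the handle tip at (667,412).

```bash
python3 - <<'E'
from h import *
f=load("w1");k=1.55
im=f["image"].astype(int);r,g,b=im[...,0],im[...,1],im[...,2]
red=((r>140)&(g<70)&(b<70)).astype(np.uint8)
n,l,st,c=cv2.connectedComponentsWithStats(red)
for i in range(1,n):
    if st[i,4]>15: print("red",st[i],c[i].round(1),world(f,*c[i],z=.041).round(4),np.median(f["range_z"][l==i]).round(3), world(f,*c[i]).round(3))
yel=((r>150)&(g>130)&(b<90)).astype(np.uint8)
top=((yel>0)&(abs(np.array([[0]])+0)==0)).astype(np.uint8)
# yellow top points by height
v,u=np.nonzero(yel); P=np.array([world(f,a,d) for a,d in zip(u,v)]); T=P[P[:,2]>.056]
print("yel",len(P),len(T),T.mean(0).round(4)); (c0,s0,a0)=cv2.minAreaRect((T[:,:2]*1000).astype(np.float32)); print(c0,s0,a0)
for nme,u,v,z in [("s1",295,136,.024),("s2",338,132,.024),("s3",376,430,.024),("s4",340,433,.024),("b1",243,89,.018),("b2",599,94,.018),("tip",667,412,.167),("pivot",512,350,.068),("base1",470,325,.024),("base2",551,324,.024),("foot",458,401,.12)]:
    print(nme,world(f,u/k,v/k,z).round(4),world(f,u/k,v/k).round(3))
E
```

```text
red [ 66   0  24  13 130] [75.8  3.6] [ 0.3441 -0.283   0.041 ] 0.418 [ 0.341 -0.292  0.024]
red [287 112  10  10  61] [291.1 116.2] [0.4422 0.0088 0.041 ] 0.439 [0.442 0.009 0.04 ]
red [379 244  57  31 637] [412.2 260.5] [0.6306 0.2313 0.041 ] 0.368 [0.581 0.163 0.156]
red [285 253   8   9  48] [288.4 256.4] [0.6508 0.0398 0.041 ] 0.495 [0.651 0.04  0.041]
yel 451 182 [ 0.5344 -0.2263  0.0646]
(521.8263549804688, -204.21151733398438) (328.38323974609375, 179.017822265625) 88.87258911132812
s1 [ 0.4241 -0.135   0.024 ] [ 0.424 -0.135  0.023]
s2 [ 0.4152 -0.0971  0.024 ] [ 0.415 -0.097  0.023]
s3 [ 0.7065 -0.0251  0.024 ] [ 0.71  -0.025  0.018]
s4 [ 0.7154 -0.0623  0.024 ] [ 0.715 -0.062  0.024]
b1 [ 0.3907 -0.1855  0.018 ] [ 0.39  -0.187  0.013]
b2 [0.3502 0.1292 0.018 ] [0.349 0.131 0.013]
tip [0.5796 0.1778 0.167 ] [0.579 0.177 0.168]
pivot [0.5828 0.0861 0.068 ] [0.579 0.083 0.079]
base1 [0.5779 0.0524 0.024 ] [0.58  0.053 0.019]
base2 [0.5656 0.1319 0.024 ] [0.567 0.134 0.019]
foot [0.6149 0.0357 0.12  ] [0.598 0.029 0.155]
```

```bash
python3 - <<'E'
from h import *
pi=np.pi
robot.move_straight([.5071,-.0944,.10],vel=.2,attitude=[pi,0,np.radians(104)])
robot.move_straight([.5071,-.0944,.045],vel=.1)
robot.grip(0,30); print(robot.sense()["opening"])
robot.move_straight([.4948,-.0136,.045],vel=.06,attitude=[pi,0,np.radians(98.45)])
print(robot.sense()["wrist_force"])
robot.grip(.4)
n=np.array([-.1469,.9891,0]); p=np.array(robot.sense()["tcp_pos"]); f0=robot.sense()["wrist_force"]
print(p,robot.move_straight(p+.035*n,vel=.025,contact_N=6))
s=robot.sense(); print(s["tcp_pos"],np.subtract(s["wrist_force"],f0),s["t"])
f=robot.grab_frame("wrist");store(f,"w2");save(f,"w2.png",s=1.55)
E
```

```text
0.18209674526462777
[ 0.37281048 -2.52201129  5.67845446]
[ 0.49402475 -0.01256735  0.04454195] True
[0.49276135 0.00200794 0.04494111] [ 0.78893768 -1.86406481 -0.2288214 ] 8.0167
```

View pics/w2.png

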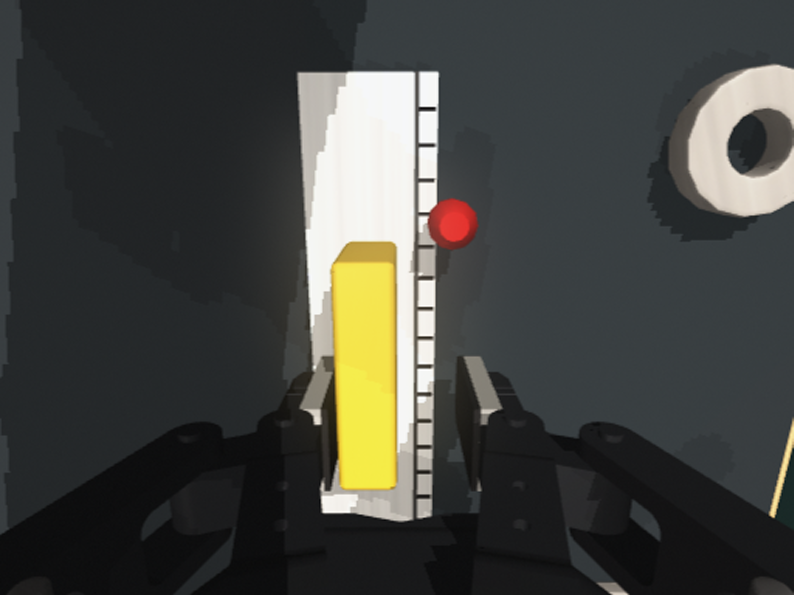

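The left pad is now against the block and pin A's cap (453,224) overhangs the graduated edge. I'll push a little firmer to seat it on both pins, then release and look from above.

```bash
python3 - <<'E'
from h import *
n=np.array([-.1469,.9891,0]); p=np.array(robot.sense()["tcp_pos"])
print(robot.move_straight(p+.012*n,vel=.02,contact_N=10))
s=robot.sense(); q=np.array(s["tcp_pos"]);print(q-p,s["wrist_force"])
robot.move_straight(q-.010*n,vel=.08)
robot.move_straight(q-.010*n+[0,0,.06],vel=.15)
pi=np.pi
robot.move_straight([.53,-.06,.25],vel=.2)
f=robot.grab_frame("wrist");store(f,"w3");save(f,"w3.png",(70,384,130,450),2.4)
print(robot.sense()["t"])
E
```

```text
True
[-4.07859997e-05  1.03725368e-04  2.26933206e-04] [ 1.18036723 -1.265699   -0.15645527]
10.2167
```

View pics/w3.png

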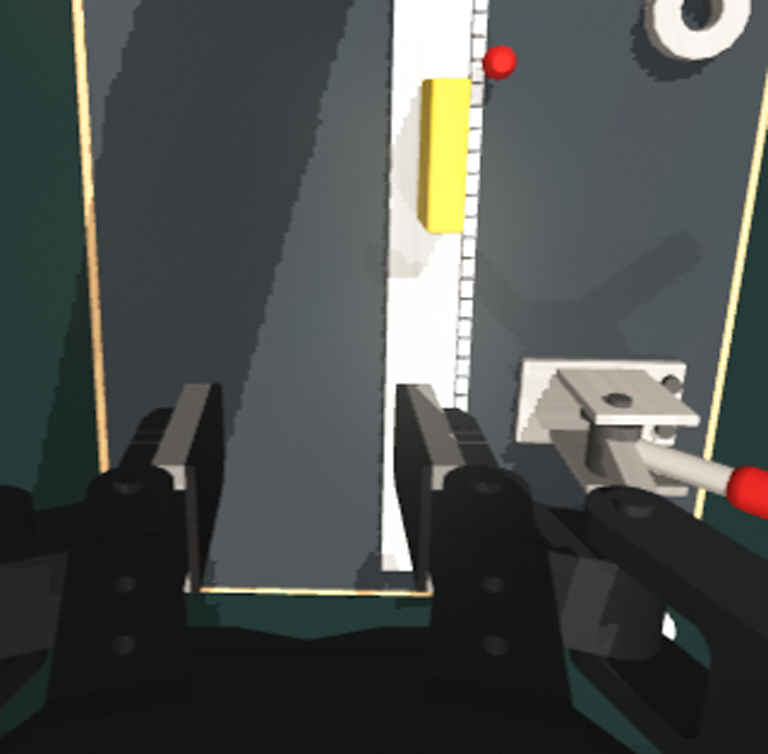

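```bash
python3 - <<'E'
from h import *
f=load("w3")
W=lambda u,v,z:world(f,130+u/2.4,70+v/2.4,z)
a,b=W(487,5,.024),W(462,405,.024); A=W(500,62,.041); B=np.array([.652,.040])
c,d=W(394,5,.024),W(381.5,570,.024)
for p,q in((a,b),(c,d)):
    t=q-p; t=t[:2]/np.hypot(*t[:2]); n=np.array([-t[1],t[0]])
    print(p.round(4),q.round(4),np.degrees(np.arctan2(t[1],t[0])).round(2),[round(float(n@(P[:2]-p[:2]))*1e3,1) for P in(A,B,np.array([.4422,.0088]))])
print(A)
E
```

```text
[0.4189 0.0023 0.024 ] [0.6052 0.0285 0.024 ] 8.01 [3.4, 4.8, 3.2]
[ 0.4247 -0.0379  0.024 ] [0.7046 0.0048 0.024 ] 8.66 [43.7, 42.7, 43.5]
[0.44249539 0.00901882 0.041     ]
```

Geometry says both pins are touched within about 1 mm (edge-to-axis 3.4 and 4.8 mm against 4 nominal). The second push stopped at once, though, so it proves nothing. I'll repeat a firmer push with force readings.

```bash
python3 - <<'E'
from h import *
pi=np.pi; n=np.array([-.1469,.9891,0]);u=np.array([.9891,.1469,0])
q=np.array([.4927,.0021,.045])+.012*u   # contact pose, further along +x
robot.move_straight(q-.008*n+[0,0,.05],vel=.25,attitude=[pi,0,np.radians(98.45)])
robot.move_straight(q-.008*n,vel=.1); robot.sleep(.2)
f0=np.array(robot.sense()["wrist_force"]); 
print(robot.move_straight(q+.01*n,vel=.03,contact_N=14))
s=robot.sense();p=np.array(s["tcp_pos"]);print("stop rel contact mm",(n@(p-q)*1e3).round(2),s["wrist_force"]-f0)
for d in(.001,.002):
    robot.move_straight(p+d*n,vel=.02);s=robot.sense();print(d,(n@(np.array(s["tcp_pos"])-q)*1e3).round(2),(s["wrist_force"]-f0).round(2),np.round(s["torque"],2))
robot.move_straight(q-.009*n,vel=.08)
robot.move_straight(q-.009*n+[0,0,.08],vel=.25)
print(robot.sense()["t"])
E
```

```text
True
stop rel contact mm 0.15 [ 0.20953627 -3.31522651  0.8203637 ]
0.001 0.3 [ 0.16 -4.33  1.74] [-1.05 -0.06 -0.05]
0.002 0.48 [ 0.21 -6.4   2.01] [-1.5  -0.07 -0.01]
13.5917
```

Same stop within 0.15 mm, and the force rises steadily with 2 mm of commanded travel, so the edge is seated on both pins. Now the bar.

```bash
python3 - <<'E'
from h import *
pi=np.pi
robot.goto([.505,-.39,.27],[pi,0,np.radians(-83.8)])
f=robot.grab_frame("wrist");store(f,"w4");save(f,"w4.png",s=1.55)
print(robot.sense()["t"],robot.sense()["joint_pos"])
E
```

```text
15.5667 [-0.12868286  0.59303132  1.11285035  1.63704585 -0.55336313  1.26589417
 -0.37115925]
```

View pics/w4.png

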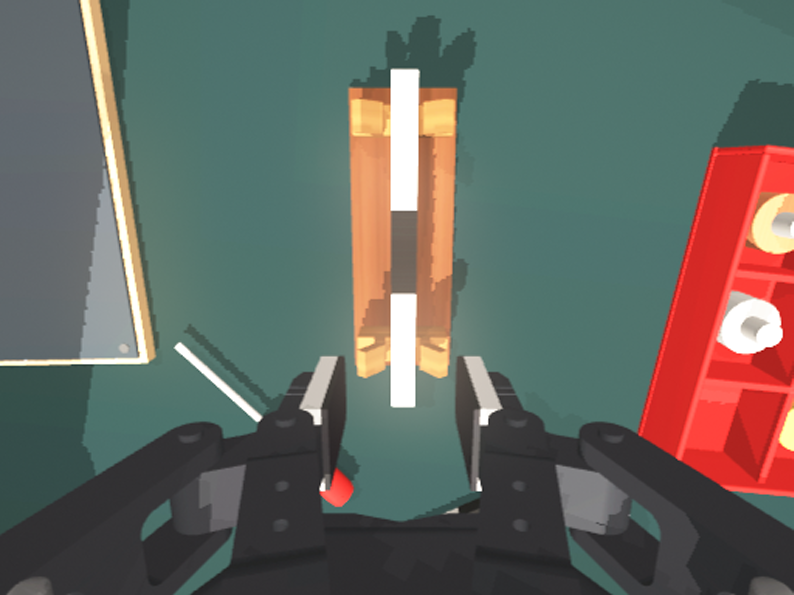

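The bar lies in both notches, ends at (405,70) and (403,406), sleeve centre at (404,252).

```bash
cat > c.py <<'E'
import numpy as np
b=np.radians(7.2); ex=np.array([np.cos(b),np.sin(b),0]); ey=np.array([-np.sin(b),np.cos(b),0])
piv=np.array([.592,.080,0]); 
P=lambda Y,z:piv+ey*Y-ex*.085+[0,0,z]
ATT=[np.pi,0,b-np.pi/2]
E
python3 - <<'E'
from h import *; from c import *
f=load("w4");k=1.55
e1,e2,m=[world(f,u/k,v/k,.054) for u,v in((405,70),(403,406),(404,252))]
print(e1,e2,np.linalg.norm(e1-e2),m,(e1+e2)/2,f["range_z"][int(150/k),int(405/k)],world(f,405/k,150/k))
d=e2-e1; d=d if d[0]>0 else -d
yaw=np.arctan2(d[1],d[0]); print(np.degrees(yaw))
c=(e1+e2)/2; assert abs(np.linalg.norm(d)-.24)<.012 and np.linalg.norm(c-m)<.008
att=[np.pi,0,yaw-np.pi/2]
robot.move_straight([c[0],c[1],.10],vel=.2,attitude=att)
robot.move_straight([c[0],c[1],.037],vel=.08)
robot.sleep(.1); s=robot.sense(); np.savez("grasp.npz",p=s["tcp_pos"],att=att); print(s["tcp_pos"],s["tcp_rot"],s["wrist_force"])
robot.grip(0,110); print(robot.sense()["opening"])
robot.move_straight([c[0],c[1],.30],vel=.2)
for p in ([.49,0,.31],P(.17,.30)):
    robot.goto(p,ATT); 
f=robot.grab_frame("wrist");store(f,"w5");save(f,"w5.png",s=1.55)
f=robot.grab_frame("scene");store(f,"s5")
s=robot.sense();print(s["t"],s["opening"],s["wrist_force"],s["tcp_pos"])
E
```

```text
[ 0.63032468 -0.37825219  0.054     ] [ 0.39302205 -0.40338561  0.054     ] 0.2386298962090548 [ 0.51230119 -0.39081173  0.054     ] [ 0.51167337 -0.3908189   0.054     ] 0.33034876 [ 0.58116035 -0.38378546  0.05341874]
6.045825557372254
[ 0.51193165 -0.39122724  0.03764043] [-3.14077527e+00 -8.55583382e-04 -1.46533388e+00] [-0.50259145  1.56264998  0.81501919]
0.18759178337480836
21.8583 0.1888724443965724 [ 0.99686353 -0.91094468 -2.18441357] [0.4872418  0.23508754 0.30045247]
```

View pics/w5.png

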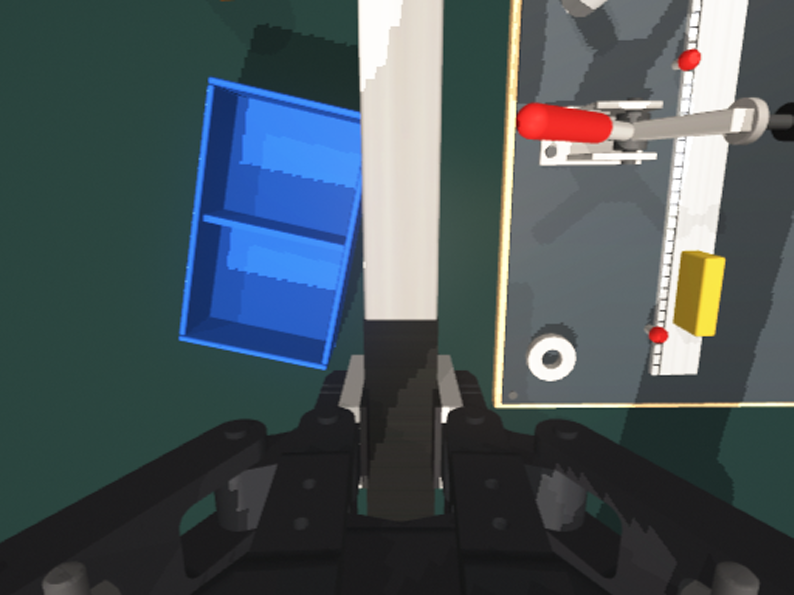

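The bar is held square, and the handle (tip (530,121), open) lies to the right (−y). Both pins, (690,60) and (659,335), sit over the graduated edge. Descend and push.

```bash
python3 - <<'E'
from h import *; from c import *
f=load("w5"); print("tip",world(f,522/1.55,121/1.55,.167),world(f,530/1.55,121/1.55), "exp",piv+ey*.099)
robot.move_straight(P(.17,.14),vel=.2)
robot.sleep(.1);f0=np.array(robot.sense()["wrist_force"])
for Y in(.13,.105,.08,.06,.045,.03,.02,.012,.004):
    hit=robot.move_straight(P(Y,.14),vel=.08,contact_N=30)
    s=robot.sense();print(Y,hit,(s["wrist_force"]-f0).round(1),np.round(s["torque"],2),round(float(ey@(np.array(s["tcp_pos"])-P(0,.14)))*1e3,1))
    if hit: break
f=robot.grab_frame("scene");store(f,"s6");save(f,"s6.png",(130,330,150,370),3.5)
print(s["t"])
E
```

```text
tip [0.5818998  0.18478053 0.167     ] [0.58230439 0.18094768 0.1677732 ] exp [0.57959201 0.17821936 0.        ]
0.13 False [-0.3 -0.5  0.7] [0.05 0.01 0.01] 130.0
0.105 False [ 0.6  1.6 -3.4] [0.25 0.4  0.19] 104.7
0.08 False [ 0.7  1.5 -2.7] [0.43 0.2  0.29] 80.0
0.06 False [ 0.4  1.7 -1.7] [0.51 0.07 0.18] 59.8
0.045 False [-0.2  0.4 -0.6] [ 0.25 -0.02  0.11] 44.5
0.03 False [ 0.3 -0.2  0.2] [-0.03  0.04 -0.02] 29.1
0.02 False [-0.1  0.7  0. ] [ 0.05  0.04 -0.02] 19.0
0.012 False [ 0.  -0.4  0.3] [-0.03 -0.02  0.02] 11.2
0.004 False [-0.1 -0.2  0.2] [ 0.   -0.    0.01] 3.3
26.3167
```

View pics/s6.png

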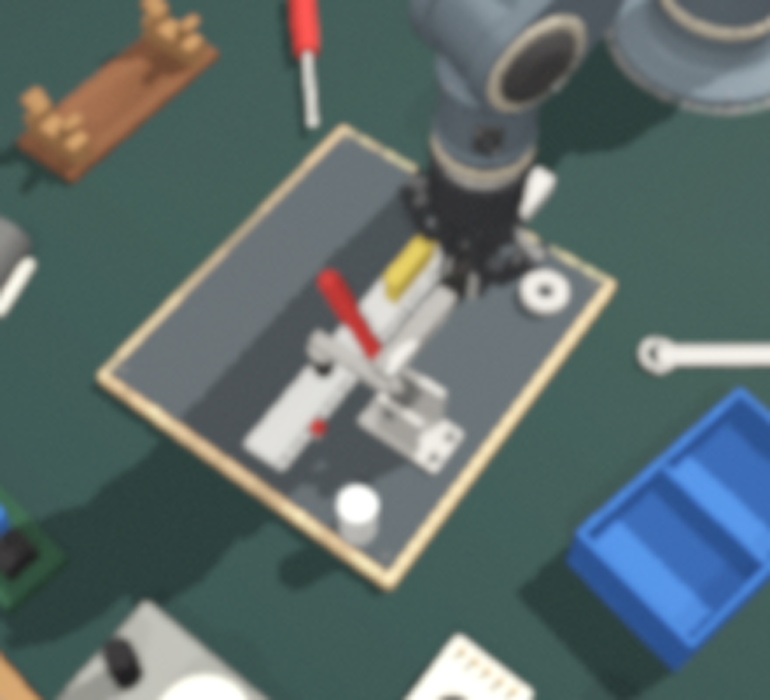

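The handle leans to −y, the arm is level and the foot (322,365) is on the straightedge, so the clamp is shut. Back off and check how the bar sits in the grip before returning it.

```bash
python3 - <<'E'
from h import *; from c import *
robot.move_straight(P(.06,.15),vel=.15)
robot.move_straight(P(.17,.30),vel=.25)
robot.sleep(.1)
f=robot.grab_frame("wrist");store(f,"w7");save(f,"w7.png",s=1.55)
print(robot.sense()["t"],robot.sense()["opening"])
a=load("w5")["image"].astype(int);d=abs(a-f["image"].astype(int)).sum(2)[:210,225:290];print("diff",d.mean(),d.max(0))
E
```

```text
27.9417 0.18883048101923433
diff 21.31003663003663 [324 306 305 319 318 305 291 163  79 148 104 105 100  99  89  26  26 104
 105 105  91  26  72  71  72  60 102 105 109  98  25  91  92  90  69  28
  28  27  26  27  27  28  26  26  28  25  27  25  24  26  27  26  26  26
  26  28  40  41  44  70  75  36  19  19  19]
```

View pics/w7.png

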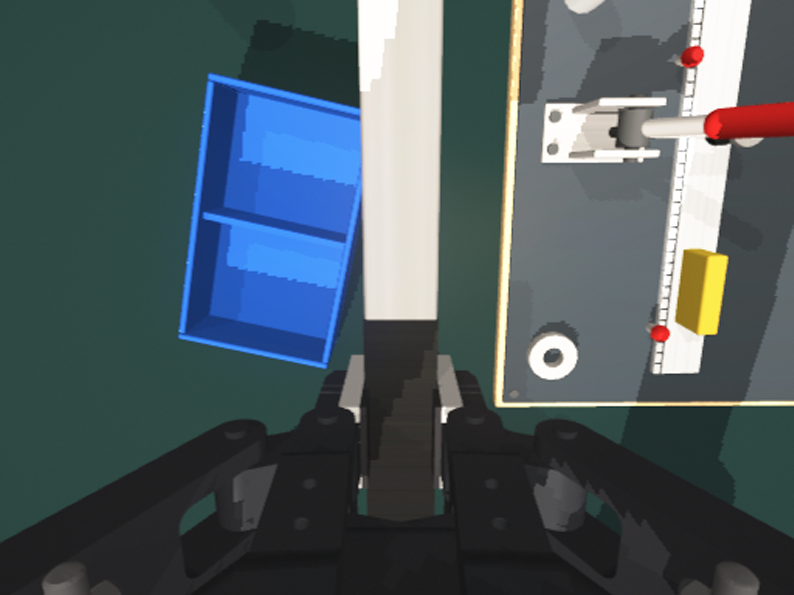

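The bar hasn't moved in the grip and the straightedge still lies against pins (692,57) and (660,334). Now lay the bar back.

```bash
python3 - <<'E'
from h import *; from c import *
g=np.load("grasp.npz");p=g["p"];att=list(g["att"])
robot.goto([.49,0,.31],ATT)
robot.goto([p[0],p[1],.28],att)
robot.move_straight([p[0],p[1],.08],vel=.2); robot.sleep(.1)
print(robot.sense()["tcp_pos"]-p)
print(robot.move_straight([p[0],p[1],p[2]+.0005],vel=.05,contact_N=12))
s=robot.sense();print(s["tcp_pos"]-p,s["wrist_force"])
robot.grip(.4); 
robot.move_straight([p[0],p[1],.12],vel=.1)
robot.move_straight([.505,-.39,.27],vel=.2)
f=robot.grab_frame("wrist");store(f,"w8");save(f,"w8.png",s=1.55)
f=robot.grab_frame("scene");store(f,"s8")
print(robot.sense()["t"])
E
```

```text
[ 0.00066419 -0.000688    0.04385008]
False
[ 9.88108263e-05 -2.41115250e-04  5.29221354e-04] [-0.15965884 -1.00675796 -2.54727299]
34.8583
```

View pics/w8.png

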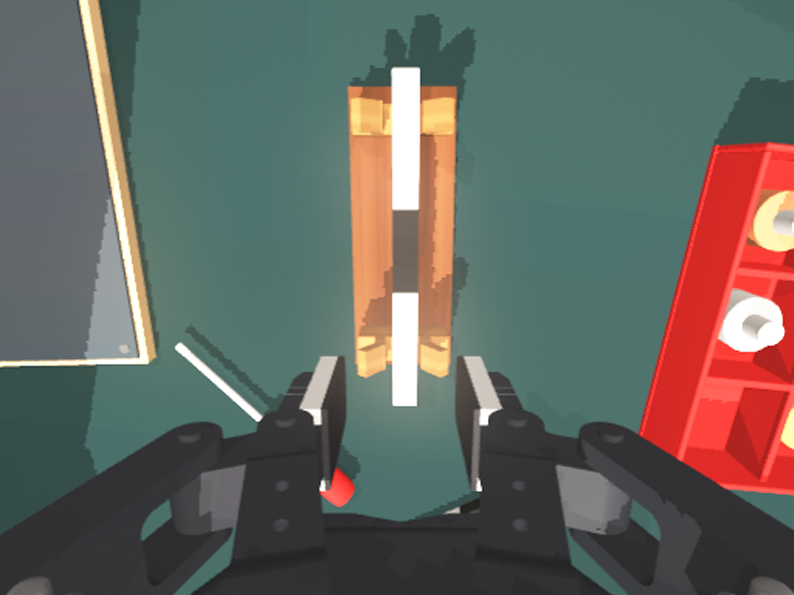

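The bar lies in both notches, ends at (405,69) and (404,405), as it did at the start. A last numeric check of edge against pins from the post-clamp wrist view, then hand in.

```bash
python3 - <<'E'
from h import *
k=1.55
for n,e1,e2,A,B in(("w7",(652,373),(694,2),(660,334),(693,56)),):
    f=load(n);p,q=[world(f,u/k,v/k,.024)[:2] for u,v in(e1,e2)];t=(q-p)/np.linalg.norm(q-p);m=np.array([-t[1],t[0]])
    for u,v in(A,B): X=world(f,u/k,v/k,.041)[:2];print(X,(m@(X-p)*1e3).round(1))
    print(np.degrees(np.arctan2(t[1],t[0])))
a,b=load("scene"),load("s8");print(np.degrees(0))
f=robot.grab_frame("wrist")
d=(abs(load("scene")["image"].astype(int)-load("s8")["image"].astype(int)).sum(2)>120).astype(np.uint8)
n,l,st,c=cv2.connectedComponentsWithStats(d)
print([(c[i].round(),st[i,4]) for i in range(1,n) if st[i,4]>12])
s=robot.sense();print(s["t"],s["wrist_force"]); robot.close_job()
E
```

```text
[0.44301517 0.01268394] 6.2
[0.6522386 0.0438262] 5.5
8.65555398733068
0.0
[(array([172.,  25.]), np.int32(3103)), (array([354.,  34.]), np.int32(2842)), (array([509.,  25.]), np.int32(38)), (array([387.,  61.]), np.int32(769)), (array([182.,  81.]), np.int32(35)), (array([167.,  91.]), np.int32(100)), (array([349.,  87.]), np.int32(27)), (array([361.,  94.]), np.int32(16)), (array([379.,  94.]), np.int32(51)), (array([176., 101.]), np.int32(18)), (array([352., 104.]), np.int32(20)), (array([243., 220.]), np.int32(2895)), (array([290., 191.]), np.int32(38)), (array([ 51., 209.]), np.int32(18)), (array([194., 221.]), np.int32(33)), (array([508., 231.]), np.int32(52)), (array([285., 244.]), np.int32(135)), (array([264., 246.]), np.int32(14)), (array([252., 272.]), np.int32(56)), (array([285., 330.]), np.int32(332)), (array([281., 332.]), np.int32(128)), (array([332., 342.]), np.int32(329))]
34.9083 [ 0.06043986 -0.22470987  0.58991942]
the job is handed in; nothing more can be done
```

The job is handed in at about 35 s of the 66 s allowed. Every check agreed except the last edge-to-pin measurement, which was not conclusive.

**What I did**
- I slid the straightedge against the pins.
- I took the larger bar from the rack; the loose one on the bench was a smaller look-alike.
- With the bar I pushed the clamp handle over its dead point.
- I then laid the bar back in the rack.

**What the checks showed**
- **Straightedge seated:** two pushes stopped at the same place within 0.15 mm, and the force built up to 6 N. An extra push between those two stopped at once and proved nothing.
- **Clamp:** the scene picture shows it shut, with the foot on the straightedge.
- **Bar:** it lies in both notches, at its starting place within a pixel or two.

**What did not fully agree**
- **Edge-to-pin distance:** the pin axes should sit 4 mm from the edge. Before clamping I measured about 3.4 and 4.8 mm. After clamping, from an oblique view, I measured 6.2 and 5.5 mm. Both pins in that view came out about 4 mm further in y than before. That could be a camera error, so the pictures alone do not prove contact to the millimetre after clamping. The measured edge angle was 8.7° against about 8.5° for the pin line.
- **Bystanders:** a before-and-after scene comparison flagged many changed patches, which I did not trace one by one. I saw nothing moved in the pictures I viewed, but I did not check each item.

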